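# Close the trolley's enamel containers with their own lids

### The job

The treatment is over: close the four open enamel containers on the trolley, the three round jars and the rectangular instrument box, each with the lid that fits it. Lower each lid until it sits flat and fully home on its rim, without dropping it, and leave the containers standing where they are and the glass bottle upright.

Things in the scene. Friction and masses are not known exactly. Their poses are not given: they have to be found in the camera images.
- jar_small: The small open round white enamel jar with a blue rim, standing upright, loose on the table, amber vials inside (all more than 15 mm below the rim). Outside diameter 62, height 75, wall 3. Origin: centre of its underside, z up; its rim is 75 above the origin. Weighs about 0.35 kg.
- jar_medium: The medium open round white enamel jar with a blue rim, standing upright, loose on the table, flat wooden sticks inside (all more than 15 mm below the rim). Outside diameter 82, height 82, wall 3. Origin: centre of its underside, z up; its rim is 82 above the origin. Weighs about 0.45 kg.
- jar_large: The large open round white enamel jar with a blue rim, standing upright, loose on the table, short white moxa-stick ends inside (all more than 15 mm below the rim). Outside diameter 104, height 92, wall 3. Origin: centre of its underside, z up; its rim is 92 above the origin. Weighs about 0.65 kg.
- lid_small: Small round white enamel lid with a blue edge, right way up, 60 g. Flange diameter 70, its underside 9 above the origin; below it a plug 9 deep, diameter 44 tapering to 38, enters the small jar with 6 play all round. Lid top 16.5 above the origin; on it a black upright knob, diameter 24, from 19.5 to 46. Origin: centre of the plug's underside, z up; when seated 66 above the jar's origin.
- lid_medium: Medium round white enamel lid with a blue edge, right way up, 80 g. Flange diameter 90, its underside 9 above the origin; below it a plug 9 deep, diameter 64 tapering to 58, enters the medium jar with 6 play all round. Lid top 16.5 above the origin; on it a black upright knob, diameter 24, from 19.5 to 46. Origin: centre of the plug's underside, z up; when seated 73 above the jar's origin.
- lid_large: Large round white enamel lid with a blue edge, right way up, 120 g. Flange diameter 112, its underside 9 above the origin; below it a plug 9 deep, diameter 86 tapering to 80, enters the large jar with 6 play all round. Lid top 16.5 above the origin; on it a black upright knob, diameter 24, from 19.5 to 46. Origin: centre of the plug's underside, z up; when seated 83 above the jar's origin.
- box: Open rectangular white enamel instrument box with a blue rim, loose on the table, green bottom, tweezers lying inside. 64 (its x) by 130 (its y) outside, height 42, wall 3. Origin: centre of its underside, z up; rim 42 above the origin. Weighs about 0.45 kg.
- lid_box: White lid of the box, blue edge, right way up, 140 g. Flange 72 (x) by 138 (y), its underside 9 above the origin; below it a plug 46 by 112, 9 deep, 6 play all round. Lid top 14 above the origin; over it a black bar handle along y, 12 x 64, from 30 to 46, on 8 mm posts at y = +-26. Origin: centre of the plug's underside, z up; when seated (either way round) 33 above the box's origin.
- spirit_bottle: Bulbous clear glass bottle with a red cap, 68 diameter, 122 tall, standing loose behind the jars. Origin: centre of its underside. Not to be knocked over.

How it is judged (in metres and radians):
At the end, for the whole second after the job is handed in: Each lid on its own container: centres within 10 mm, height within 2.5 mm of fully home, parallel to the rim within 0.05 rad, box lid turned as the box within 0.15 rad (either way round); containers upright within 0.05 rad, bottle within 0.3 rad; lids and containers at rest (horizontal distance between lid_small and jar_small below 0.01 m and z of lid_small in the frame of jar_small between 0.0635 and 0.0685 m and angle between the z axis of lid_small and the z axis of jar_small, either way round below 0.05 rad and angle between each of jar_small, jar_medium, jar_large, box's own z axis and vertical below 0.05 rad and linear speed of each of lid_small, jar_small, lid_medium, jar_medium, lid_large, jar_large, lid_box, box below 0.01 m/s and horizontal distance between lid_medium and jar_medium below 0.01 m and z of lid_medium in the frame of jar_medium between 0.0705 and 0.0755 m and angle between the z axis of lid_medium and the z axis of jar_medium, either way round below 0.05 rad and horizontal distance between lid_large and jar_large below 0.01 m and z of lid_large in the frame of jar_large between 0.0805 and 0.0855 m and angle between the z axis of lid_large and the z axis of jar_large, either way round below 0.05 rad and horizontal distance between lid_box and box below 0.01 m and z of lid_box in the frame of box between 0.0305 and 0.0355 m and angle between the z axis of lid_box and the z axis of box, either way round below 0.05 rad and angle between the x axis of lid_box and the x axis of box, either way round below 0.15 rad and angle between spirit_bottle's own z axis and vertical below 0.3 rad); the robot touches nothing.
It fails at once if a lid falls freely onto its container (not held, faster than 0.5 m/s: a drop of more than about 13 mm) ((horizontal distance between lid_small and jar_small below 0.04 m and contact force between lid_small and the fingers below 0.05 N and linear speed of lid_small above 0.5 m/s) or (horizontal distance between lid_medium and jar_medium below 0.04 m and contact force between lid_medium and the fingers below 0.05 N and linear speed of lid_medium above 0.5 m/s) or (horizontal distance between lid_large and jar_large below 0.04 m and contact force between lid_large and the fingers below 0.05 N and linear speed of lid_large above 0.5 m/s) or (horizontal distance between lid_box and box below 0.04 m and contact force between lid_box and the fingers below 0.05 N and linear speed of lid_box above 0.5 m/s)).
It fails at once if a container is pushed more than 50 mm from where it stood or tipped by more than 0.35 rad (distance of any of jar_small, jar_medium, jar_large, box from where it was at the start of the episode above 0.05 m or angle between any of jar_small, jar_medium, jar_large, box's own z axis and vertical above 0.35 rad).
It fails at once if the glass bottle is knocked over (angle between spirit_bottle's own z axis and vertical above 0.5 rad).
It also fails if it takes over 106 s, if anything falls off the work surface, if the arm or the gripper's body presses on something with over 40 N, if the wrist force passes 120 N, or if a joint passes its speed limit or range.

### The arm

A 6-joint arm with a two-finger parallel gripper is mounted at the origin on the work surface. World frame = base frame: x ahead of the robot, y to its left, z up, the work surface at z = 0. Lengths are in m, angles in degrees, forces in N, time in s.
With the tool pointing down it reaches from about 0.3 to 0.85 m from the base axis. Payload 4.2 kg.
Tool frame: the origin (TCP) lies on the centre line of the jaws, within the pads' length; the fingertips stand 17 mm ahead of it and the grasp point (between the pads) lies 2 mm behind it (bot.tip_reach is the distance from the TCP to the fingertips, in m); z points along the fingers, y is the line along which they close (so a half turn about z gives the same grasp; the last joint's range is limited). The gripper opens to 91 mm and grips with 3 to 60 N. Pads are 32 mm wide; open, the fingers measure 118 mm over their backs; the gripper's body (76 mm by 178 mm) begins 60 mm behind the grasp point.
Start: joints at [-74.255, 18.312, 89.639, -0, 72.044, -1.146], TCP at [0.167, -0.55, 0.231] pointing down, gripper open.
Joint ranges: [-177.97, 177.97], [-48.28, 115.42], [12.27, 149.76], [-77.06, 257.06], [2.81, 150.46], [-146.56, 146.56]. Speed limits (degrees/s): [147.25, 147.25, 180, 180, 180, 180].

### API

Orientations are given as [roll, pitch, yaw] about the fixed x, y, z axes, in that order (R = Rz(yaw) Ry(pitch) Rx(roll)).
In Python, from workcell import bot gives the robot as it stands.
- The arm moves only by the tool step_arm, never from a script. Its argument "moves" is a list of rows, each a list of 4 numbers: the shift along the tool's x, y, z in cm, then the turn about the tool's z in degrees. A call has 1 to 10 rows; each row shifts and turns the commanded pose from where the row before left it, along the tool's axes as they then stand; what a row does not reach is not made up. A row lasts 1/10 s, in which the tool goes at most 50 mm and 8.59 degrees, less where a joint would pass 70% of its speed; a pose out of reach is approached as far as the arm can. A call with a gripper value outside its range is refused whole. "grip" is the closure, from 0 (fully open) to 1 (shut), set as the call begins (left out, the last holds). The fingers move at their own pace and stop on an object; the grip force is fixed at half the most. Time passes only in rows, so rows that do not move let the fingers close. It gives the time, the measured TCP pose, the force, the opening and the grip force at its end, in the units of the state.
- bot.observe(): the state, without advancing time (a new reading comes with each control period).
- bot.snapshot(name): name is "scene" or "top"; returns a dict with "pixels" (384x512x3 uint8, blue, green, red), "z_map" (384x512 float32, m along the optical axis (not along the pixel's ray), 0 where there is no reading), "fx", "fy", "cx", "cy" (pixels), "k1" (the pictures are not rectified: a ray, as slopes to the right and down, at radius r is drawn at 1 + k1 r^2 times it, then the intrinsics apply), "extrinsics" (4x4, takes a point from camera to world coordinates). Camera axes: x right, y up, looking along -z (the intrinsics and any distortion apply to the point x, -y, -z); pixel columns grow to the right and rows downward; lengths in m; the calibration is good to about 2 mm. A picture is of the moment at which its call begins.
- bot.finish_job(): hands the job in; it is judged then, once.
The state is a dict: "clock": time; "joints": joint angles; "qd": joint speeds; "tau": joint torques, N m; "position": TCP position; "orientation": TCP orientation; "force": force on the tool from outside, world axes, zero at the start; "torque": the same for the moment, N m; "opening": finger opening in m; "finger_force": force on a finger pad.
Only numpy, scipy, OpenCV 4.12 (cv2) and the standard library are available. Lean on these libraries where they do the work, as an engineer would, in place of code of your own. Each camera call takes 0.05 s, during which the arm holds its last target. There are 200 camera calls.

## Working session

There is one attempt and no reset: what is moved stays moved. The work goes in short steps, Python scripts to look and compute and a tool call to move; the robot and the scene stay as the last step left them, time stands still between calls to the robot, and variables do not carry over. Pictures are saved under pics/ and viewed, at most 14 in all, crops included, and the job is handed in when it is done.

Besides the shell and the picture viewer there is one more tool, called after "Request:" by a JSON object that holds its "method" and its "body", one argument or row to a line. step_arm: Moves the arm, as the interface text tells. Its arguments: {"type":"object","properties":{"moves":{"type":"array"},"grip":{"type":"number"}},"required":["moves"]}

```bash
mkdir -p pics; ls; cat > h.py <<'E'
import numpy as np, cv2
from workcell import bot
def snap(n): 
    s=bot.snapshot(n); s['E']=np.array(s['extrinsics']); return s
def und(s,uv):
    K=np.array([[s['fx'],0,s['cx']],[0,s['fy'],s['cy']],[0,0,1]])
    # distortion: drawn = (1+k1 r^2)*ray -> same as OpenCV k1
    return cv2.undistortPoints(np.float64(uv).reshape(-1,1,2),K,np.array([s['k1'],0,0,0.]),None,None).reshape(-1,2) if s['k1'] else (np.float64(uv).reshape(-1,2)-K[:2,2])/[s['fx'],s['fy']]
def rays(s,uv):
    p=und(s,uv); d=np.c_[p[:,0],-p[:,1],-np.ones(len(p))]
    return s['E'][:3,3], d@s['E'][:3,:3].T
def plane(s,uv,z):
    o,d=rays(s,uv); return o+d*((z-o[2])/d[:,2])[:,None]
def deproj(s,uv):
    o,d=rays(s,uv); uv=np.int32(np.round(uv)).reshape(-1,2)
    return o+d*s['z_map'][uv[:,1],uv[:,0]][:,None]
def cloud(s):
    h,w=s['z_map'].shape; v,u=np.mgrid[:h,:w]; uv=np.c_[u.ravel(),v.ravel()]
    P=deproj(s,uv); P[s['z_map'].ravel()==0]=np.nan
    return P.reshape(h,w,3)
E
python3 - <<'E'
from h import *
ims=[]
for n in('scene','top'):
    s=snap(n); cv2.imwrite(f'pics/{n}0.png',s['pixels']); np.savez(f'{n}0.npz',**s)
    print(n,s['fx'],s['fy'],s['cx'],s['cy'],s['k1'],s['E'].round(3).tolist(),(s['z_map']>0).mean())
print(bot.observe(),bot.tip_reach)
E
```

```text
pics
scene 437.16630570835963 437.16630570835963 255.39563961278043 192.2932916508616 -0.15448767667418006 [[0.111, -0.729, 0.675, 1.513], [0.994, 0.092, -0.063, -0.085], [-0.016, 0.678, 0.735, 1.055], [0.0, 0.0, 0.0, 1.0]] 0.995849609375
top 346.8643746179853 346.8643746179853 252.7867127659681 189.60127409205418 -0.019177599193973365 [[-0.008, 0.997, -0.082, 0.5], [-1.0, -0.009, -0.012, -0.016], [-0.013, 0.082, 0.997, 0.898], [0.0, 0.0, 0.0, 1.0]] 0.9957987467447916
{'clock': 0.1, 'joints': array([-7.42554485e+01,  1.83483456e+01,  8.96989583e+01, -8.56257912e-04,
        7.20442561e+01, -1.14642424e+00]), 'qd': array([-0.01954587, -0.03875672, -0.05911497,  0.01660932, -0.03952125,
        0.05542434]), 'tau': array([-8.37846474e-04, -4.13331449e+01, -2.32509148e+01,  7.29020778e-02,
        4.21626039e-02, -4.90886862e-05]), 'position': array([ 0.16694397, -0.54979005,  0.23020375]), 'orientation': array([-1.79908442e+02, -1.01792100e-03,  1.68912395e+01]), 'force': array([-0.11744658, -0.11407618,  0.25488557]), 'torque': array([-0.00114328,  0.00754161,  0.00815842]), 'finger_force': 0.0, 'opening': 0.09124074899490882} 0.017
```

View pics/scene0.png

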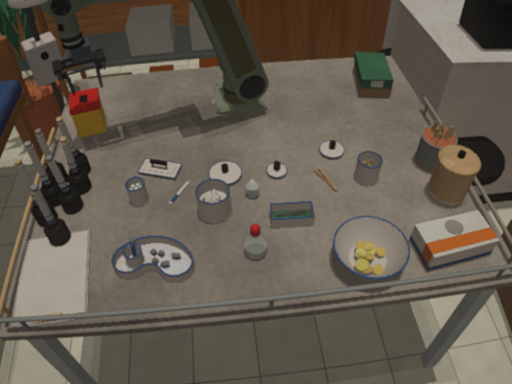

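View pics/top0.png

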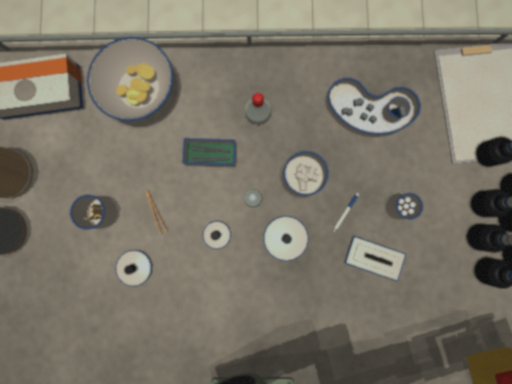

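The scene view shows the four open containers and four lids. In the top view (up = +x, left = +y):
- **Jars and box:** jar_small (406,206), jar_large (305,173), jar_medium (90,212), box (209,152).
- **Lids:** medium (134,267), small (217,235), large (286,238), box (376,257).
- **Bottle:** (258,108).

Next I'll measure them in both views.

```bash
cat > meas.py <<'E'
from h import *
# (name, z of blue edge expected, approx top pixel)
def blue(s):
    b,g,r=[s['pixels'][...,i].astype(float) for i in range(3)]
    return ((b-r>18)&(b>g+5)).astype(np.uint8)
def blobs(m,amin=15):
    n,l,st,c=cv2.connectedComponentsWithStats(m,connectivity=8)
    return l,[(i,st[i],c[i]) for i in range(1,n) if st[i,4]>=amin]
def circ(P):
    A=np.c_[2*P[:,:2],np.ones(len(P))]; x=np.linalg.lstsq(A,(P[:,:2]**2).sum(1),rcond=None)[0]
    return x[:2],np.sqrt(x[2]+x[0]**2+x[1]**2)
E
python3 - <<'E'
from meas import *
for n in('top','scene'):
    s=snap(n); m=blue(s); C=cloud(s); l,B=blobs(m)
    print(n)
    for i,st,c in B:
        v,u=np.nonzero(l==i); P=C[v,u]; z=np.nanpercentile(P[:,2],80)
        print(st.tolist(),c.round(0),'z80 %.3f'%z,np.nanmedian(P,0).round(3))
    g=s['pixels'].max(2)<60; l,B=blobs((g&(C[...,2]<0.09)&(C[...,2]>0.015)).astype(np.uint8),6)
    print('dark')
    for i,st,c in B: v,u=np.nonzero(l==i); print(st.tolist(),c.round(1),np.nanmedian(C[v,u],0).round(3))
    cv2.imwrite(f'pics/m_{n}.png',m*255)
a=cv2.imread('pics/m_top.png');b=cv2.imread('pics/m_scene.png')
cv2.imwrite('pics/m.png',cv2.resize(np.vstack([a,b]),(450,600)) if 0 else np.hstack([cv2.resize(a,(400,300)),cv2.resize(b,(400,300))]))
E
```

```text
top
[87, 37, 86, 84, 456] [134.  80.] z80 0.074 [0.832 0.281 0.073]
[328, 78, 93, 56, 440] [372. 104.] z80 0.038 [ 0.801 -0.302  0.036]
[388, 108, 13, 10, 69] [394. 113.] z80 0.057 [ 0.758 -0.362  0.054]
[182, 138, 53, 27, 254] [209. 152.] z80 0.045 [0.655 0.104 0.043]
[284, 151, 45, 45, 221] [308. 171.] z80 0.095 [ 0.614 -0.137  0.093]
[397, 193, 26, 26, 138] [409. 205.] z80 0.077 [ 0.527 -0.377  0.075]
[70, 195, 35, 34, 176] [ 87. 212.] z80 0.084 [0.517 0.394 0.083]
[349, 195, 8, 12, 44] [353. 201.] z80 0.011 [ 0.542 -0.26   0.009]
dark
[496, 35, 10, 7, 29] [500.2  38.1] [ 0.963 -0.656  0.028]
[248, 38, 3, 7, 9] [249.   41.4] [0.959 0.002 0.028]
[0, 43, 8, 7, 23] [ 2.8 46.4] [0.961 0.66  0.026]
[76, 65, 3, 4, 7] [77.3 66.3] [0.904 0.458 0.021]
[2, 81, 79, 38, 162] [ 49.  108.1] [0.784 0.524 0.021]
[392, 109, 9, 8, 44] [396.6 112. ] [ 0.758 -0.363  0.058]
[477, 138, 35, 28, 748] [494.2 151.8] [ 0.655 -0.597  0.062]
[473, 173, 39, 59, 1135] [495.3 203. ] [ 0.53  -0.585  0.056]
[0, 209, 24, 45, 796] [ 10.  230.3] [0.474 0.591 0.052]
[469, 224, 43, 64, 1759] [491.5 254.7] [ 0.404 -0.57
[... 1744 characters left out ...]
.3] [ 0.531 -0.605  0.061]
[150, 160, 17, 5, 55] [158.2 161.8] [ 0.399 -0.313  0.043]
[274, 161, 6, 9, 42] [276.3 165.2] [0.467 0.085 0.042]
[222, 164, 6, 9, 41] [224.3 167.9] [ 0.456 -0.089  0.04 ]
[411, 237, 20, 32, 58] [419.8 252.7] [0.861 0.451 0.019]
[478, 252, 13, 5, 17] [483.7 253.6] [0.891 0.645 0.018]
[455, 256, 22, 7, 29] [465.6 258.6] [0.899 0.581 0.02 ]
[509, 257, 3, 3, 6] [510.3 258.3] [0.921 0.723 0.018]
[447, 262, 7, 3, 9] [449.8 262.7] [0.905 0.528 0.018]
[433, 265, 9, 3, 10] [437.3 266.1] [0.909 0.489 0.017]
[498, 270, 5, 7, 18] [499.8 272.7] [0.969 0.656 0.031]
[270, 301, 4, 7, 13] [271.2 304.8] [ 0.971 -0.001  0.022]
[21, 322, 7, 7, 23] [ 24.3 324.7] [ 0.969 -0.658  0.03 ]
```

View pics/m.png

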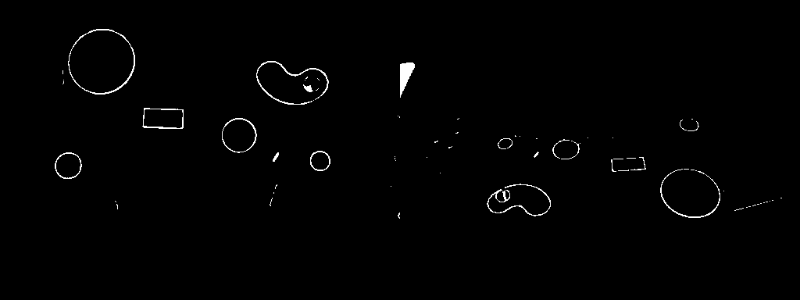

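The rims come out clean: in the half-size mask the top-view jars sit at (68,166), (239,135), (320,161) and the box at (163,118). The z_map gives rim heights of 0.075, 0.083, 0.093 and 0.043, which agree with the text. Now I'll fit the centres from both views.

```bash
cat >> meas.py <<'E'
def robust(P):
    for _ in range(6):
        c,r=circ(P); e=abs(np.hypot(*(P[:,:2]-c).T)-r); P=P[e<=max(.004,0)] if (e<=.004).sum()>12 else P[e<np.percentile(e,80)]
    return c,r,len(P)
J={'jar_small':((.527,-.378),.075,.030),'jar_medium':((.517,.394),.082,.040),'jar_large':((.610,-.134),.092,.051),}
L={'lid_small':((.462,.085),.035),'lid_medium':((.380,.295),.045),'lid_large':((.453,-.086),.056)}
def jars(s,C):
    m=blue(s)>0; o={}
    for k,(c,z,r) in J.items():
        v,u=np.nonzero(m&(abs(C[...,2]-z)<.012)&(np.hypot(C[...,0]-c[0],C[...,1]-c[1])<r+.02))
        P=plane(s,np.c_[u,v],z); o[k]=robust(P)
    v,u=np.nonzero(m&(abs(C[...,2]-.042)<.015)&(np.hypot(C[...,0]-.655,C[...,1]-.104)<.09))
    P=plane(s,np.c_[u,v],.042); rc=cv2.minAreaRect(np.float32(P[:,:2]*1000)); o['box']=rc
    return o
def lids(s,C):
    o={}; px=s['pixels']; hi=px.min(2)>150
    for k,(c,r) in L.items():
        d=np.hypot(C[...,0]-c[0],C[...,1]-c[1])
        m=((d<r+.015)&hi).astype(np.uint8); l,B=blobs(m,20)
        if not B: continue
        i=max(B,key=lambda b:b[1][4])[0]
        ct=max(cv2.findContours((l==i).astype(np.uint8),cv2.RETR_EXTERNAL,cv2.CHAIN_APPROX_NONE)[0],key=len).reshape(-1,2)
        P=plane(s,ct,.014); o[k]=robust(P)
        v,u=np.nonzero((d<.03)&(px.max(2)<80)&(C[...,2]>.042)); o[k]+=('knob',plane(s,np.c_[u,v],.046).mean(0)[:2],len(u),np.median(C[v,u,2]).round(4))
    d=np.hypot(C[...,0]-.4,C[...,1]+.308); l,B=blobs(((d<.1)&hi).astype(np.uint8),20)
    if B:
        i=max(B,key=lambda b:b[1][4])[0]; v,u=np.nonzero(l==i)
        o['lid_box']=cv2.minAreaRect(np.float32(plane(s,np.c_[u,v],.013)[:,:2]*1000))
        v,u=np.nonzero((d<.06)&(px.max(2)<80)&(C[...,2]>.038)); o['lid_box']+=('bar',)+cv2.minAreaRect(np.float32(plane(s,np.c_[u,v],.046)[:,:2]*1000))
    return o
E
python3 - <<'E'
from meas import *
np.set_printoptions(precision=4,suppress=True)
for n in('top','scene'):
    s=snap(n); C=cloud(s); print(n)
    for k,v in (jars(s,C)|lids(s,C)).items(): print(k,*v)
    g=(C[...,2]>-.05)&(C[...,0]>.35)&(C[...,0]<.7)&(abs(C[...,1])<.4); z=C[...,2][g]; print('table z',np.median(z))
E
```

```text
top
jar_small [ 0.5259 -0.3758] 0.02922031885955133 132
jar_medium [0.5179 0.3882] 0.03929890158288852 168
jar_large [ 0.6044 -0.1294] 0.05043189007133453 212
box (667.176513671875, 104.78515625) (129.553466796875, 65.12201690673828) 87.66868591308594
lid_small [0.4585 0.0885] 0.03046563335534294 70 knob [0.4593 0.0869] 49 0.0464
lid_medium [0.3771 0.2995] 0.040146166463155275 92 knob [0.3777 0.2981] 56 0.0466
lid_large [ 0.4489 -0.0862] 0.051629130575804184 118 knob [ 0.4496 -0.0858] 47 0.0465
lid_box (396.77984619140625, -311.4069519042969) (130.4980010986328, 65.11670684814453) 71.04991912841797 bar (397.5815124511719, -308.9338684082031) (61.48616409301758, 8.260729789733887) 69.52824401855469
table z 0.0011352986848544577
scene
jar_small [ 0.526 -0.378] 0.02923341320400922 50
jar_medium [0.5184 0.3863] 0.03903914590701411 48
jar_large [ 0.6051 -0.1319] 0.05026656195647606 93
box (667.8291625976562, 102.57188415527344) (130.1046905517578, 64.03873443603516) 87.37269592285156
table z 0.0006069124700901485
```

```bash
python3 - <<'E'
from meas import *
np.set_printoptions(precision=4,suppress=True)
S={n:snap(n) for n in('top','scene')}
K={'small':(.459,.087),'medium':(.378,.298),'large':(.4495,-.086),'box':(.3975,-.309)}
for k,c in K.items():
    R=[]
    for n,s in S.items():
        C=cloud(s); d=np.hypot(C[...,0]-c[0],C[...,1]-c[1])
        m=(d<.045)&(s['pixels'].max(2)<80)&(C[...,2]>.040)
        v,u=np.nonzero(m); R.append(rays(s,[[u.mean(),v.mean()]]))
        hi=(s['pixels'].min(2)>(150 if n=='top' else 120))&(d<.09)&(C[...,2]>.004)&(C[...,2]<.03)
        V,U=np.nonzero(hi); ct=cv2.convexHull(np.int32(np.c_[U,V])).reshape(-1,2) if len(U) else []
        if len(ct): print(k,n,len(u),robust(plane(s,ct,.014)) if k!='box' else cv2.minAreaRect(np.float32(plane(s,ct,.013)[:,:2]*1000)))
    (o1,d1),(o2,d2)=R; d1=d1[0];d2=d2[0]
    t=np.linalg.lstsq(np.c_[d1,-d2],o2-o1,rcond=None)[0]; a,b=o1+t[0]*d1,o2+t[1]*d2
    print('  knob triang',(a+b)/2,'gap',np.linalg.norm(a-b))
E
```

```text
small top 50 (array([0.4587, 0.0886]), np.float64(0.031388507416987114), 20)
small scene 28 (array([0.4593, 0.0864]), np.float64(0.03272795470899399), 17)
  knob triang [0.4593 0.0869 0.0429] gap 0.0006694069323650889
medium top 60 (array([0.377 , 0.2997]), np.float64(0.04102073264049317), 24)
medium scene 25 (array([0.3775, 0.2984]), np.float64(0.042760932549455025), 15)
  knob triang [0.3772 0.2985 0.0421] gap 0.0010548605924841652
large top 47 (array([ 0.449 , -0.0862]), np.float64(0.05249346360589302), 32)
large scene 23 (array([ 0.4491, -0.0888]), np.float64(0.05367455960199939), 15)
  knob triang [ 0.4493 -0.0873  0.0419] gap 0.0023150656932877877
box top 79 ((396.411376953125, -311.34393310546875), (130.54965209960938, 65.41006469726562), 70.44888305664062)
box scene 55 ((396.28887939453125, -313.6446228027344), (134.40069580078125, 67.61134338378906), 70.57754516601562)
  knob triang [ 0.3974 -0.3115  0.0429] gap 0.0037495978277292696
```

Request:
{"method": "step_arm", "body": {
  "moves": [
    [0, 0, 0, -8],
    [0, 0, 0, -8],
    [0, 0, 0, -8],
    [0, 0, 0, -8],
    [0, 0, 0, -8],
    [0, 0, 0, -8],
    [0, 0, 0, -6]
  ],
  "grip": 0.4
}}

```text
clock: 1.1
position: [0.167, -0.5502, 0.231]
orientation: [180.0, 0.0, 71.2]
force: [1.2, -0.4, -0.3]
opening: 0.0546
finger_force: 0.0
```

Request:
{"method": "step_arm", "body": {
  "moves": [
    [3.75, 1.76, 0, 0],
    [3.75, 1.76, 0, 0],
    [3.75, 1.76, 0, 0],
    [3.75, 1.76, 0, 0],
    [3.75, 1.76, 0, 0],
    [3.75, 1.76, 0, 0],
    [3.75, 1.76, 0, 0],
    [3.71, 1.77, 0, 0.7],
    [0, 0, 4, 0],
    [0, 0, 4, 0]
  ]
}}

```text
clock: 2.1
position: [0.4001, -0.3128, 0.1512]
orientation: [179.8, 0.1, 70.4]
force: [0.1, -0.2, -1.1]
opening: 0.0546
finger_force: 0.0
```

Request:
{"method": "step_arm", "body": {
  "moves": [
    [0, 0, 2, 0],
    [0, 0, 2, 0],
    [0, 0, 1, 0],
    [0, 0, 0, 0]
  ]
}}

```text
clock: 2.5
position: [0.3977, -0.3128, 0.0999]
orientation: [-179.9, -0.0, 70.2]
force: [-0.5, -0.2, 1.2]
opening: 0.0548
finger_force: 0.0
```

```bash
cat >> h.py <<'E'
def to(x,y,z=None,yaw=None):
    o=bot.observe(); p=o['position']; a=np.radians(o['orientation'][2]); d=np.array([x,y])-p[:2]
    print('pos',p.round(4),'rpy',o['orientation'].round(1),'-> tool x %.2f y %.2f cm'%tuple(100*np.array([d@[np.cos(a),np.sin(a)],d@[np.sin(a),-np.cos(a)]])),
      '' if z is None else 'z %.2f'%(100*(p[2]-z)),'' if yaw is None else 'turn %.1f'%(o['orientation'][2]-yaw))
E
python3 - <<'E'
from h import *
to(.3968,-.312,.039,70.5)
s=snap('scene'); cv2.imwrite('pics/a.png',cv2.resize(s['pixels'][60:260,60:300],None,fx=3,fy=3,interpolation=2)[:600])
E
```

```text
pos [ 0.3977 -0.3128  0.0999] rpy [-179.9   -0.    70.2] -> tool x 0.04 y -0.11 cm z 6.09 turn -0.3
```

View pics/a.png

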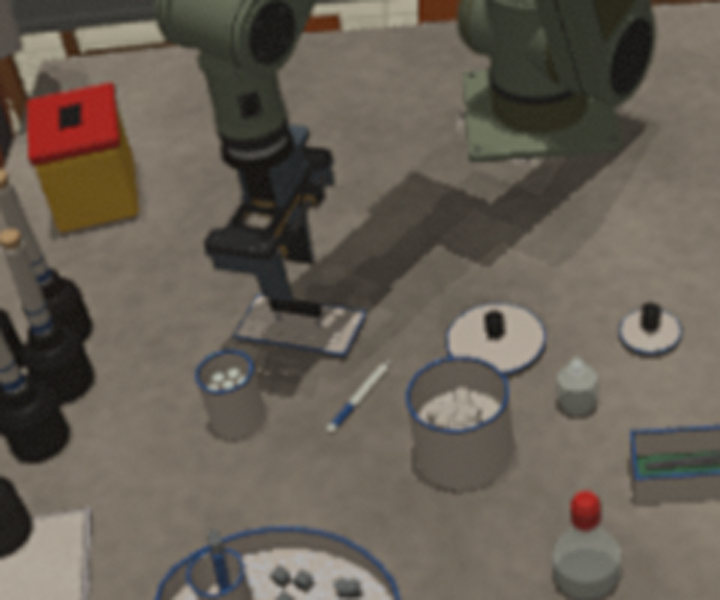

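The crop shows the fingers straddling the box-lid bar at (295,305), with jar_small clear at (227,400). Lowering and gripping.

Request:
{"method": "step_arm", "body": {
  "moves": [
    [0, 0, 2, 0],
    [0, 0, 2, 0],
    [0, 0, 1.3, 0],
    [0, 0, 0.8, 0],
    [0, 0, 0, 0]
  ]
}}

```text
clock: 3.05
position: [0.3984, -0.3134, 0.04]
orientation: [180.0, 0.0, 70.2]
force: [-0.4, 0.0, -0.8]
opening: 0.0549
finger_force: 0.0
```

Request:
{"method": "step_arm", "body": {
  "moves": [
    [0, 0, 0, 0],
    [0, 0, 0, 0],
    [0, 0, 0, 0],
    [0, 0, 0, 0],
    [0, 0, 0, 0],
    [0, 0, 0, 0]
  ],
  "grip": 1
}}

```text
clock: 3.65
position: [0.398, -0.3131, 0.04]
orientation: [-180.0, -0.0, 70.2]
force: [-0.8, -0.1, 2.3]
opening: 0.0119
finger_force: 30.0
```

Request:
{"method": "step_arm", "body": {
  "moves": [
    [0, 0, -1, 0],
    [0, 0, -2, 0],
    [0, 0, -3, 0],
    [0, 0, -3, 0],
    [0, 0, -3, 0],
    [0, 0, -3, 0],
    [0, 0, 0, 0]
  ]
}}

```text
clock: 4.35
position: [0.4003, -0.3149, 0.1946]
orientation: [179.5, 0.2, 70.2]
force: [1.4, 0.1, -1.7]
opening: 0.0119
finger_force: 30.0
```

```bash
python3 - <<'E'
from h import *
to(.6675,.1037,.18,87.5)
E
```

```text
pos [ 0.4003 -0.3149  0.1946] rpy [179.5   0.2  70.2] -> tool x 48.44 y 10.95 cm z 1.46 turn -17.3
```

Request:
{"method": "step_arm", "body": {
  "moves": [
    [2, 0.5, 0, 0],
    [4, 0.9, 0, 0],
    [4.5, 1, 0, 0],
    [4.5, 1, 0, 0],
    [4.5, 1, 0, 0],
    [4.5, 1, 0, 0],
    [4.5, 1, 0, 0],
    [4.5, 1, 0, 0],
    [4.5, 1, 0, 0],
    [4.5, 1, 0, 0]
  ]
}}

```text
clock: 5.35
position: [0.6291, 0.0518, 0.1888]
orientation: [-179.9, 0.1, 70.2]
force: [0.3, -0.4, -1.9]
opening: 0.0119
finger_force: 30.0
```

Request:
{"method": "step_arm", "body": {
  "moves": [
    [4, 1, 0, 0],
    [2, 0.5, 0, 0],
    [0, 0, 0, -7],
    [0, 0, 0, -6],
    [0, 0, 0, -4.3],
    [0, 0, 1.5, 0],
    [0, 0, 1.5, 0],
    [0, 0, 1.5, 0],
    [0, 0, 0, 0],
    [0, 0, 0, 0]
  ]
}}

```text
clock: 6.35
position: [0.6631, 0.1014, 0.1442]
orientation: [-179.9, 0.0, 87.5]
force: [-0.3, 0.2, -1.5]
opening: 0.0119
finger_force: 30.0
```

```bash
python3 - <<'E'
from h import *
to(.6675,.1037,.073,87.5)
s=snap('top'); cv2.imwrite('pics/b0.png',s['pixels']); S=snap('scene')
a=cv2.resize(s['pixels'][80:230,120:330],(420,300)); b=cv2.resize(S['pixels'][130:270,190:390],(380,300))
cv2.imwrite('pics/b.png',np.hstack([a,b]))
E
```

```text
pos [0.6631 0.1014 0.1442] rpy [-179.9    0.    87.5] -> tool x 0.25 y 0.43 cm z 7.12 turn -0.0
```

View pics/b.png

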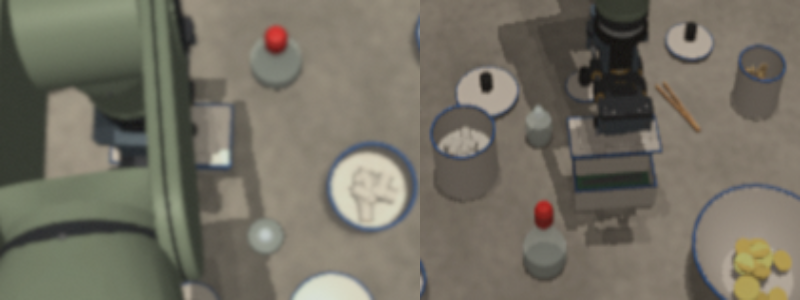

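The right half shows the lid held level above the box at about (615,160), square to it. The bottle is clear at (545,245). Lowering.

Request:
{"method": "step_arm", "body": {
  "moves": [
    [0.25, 0.43, 0, 0],
    [0, 0, 1.5, 0],
    [0, 0, 1.5, 0],
    [0, 0, 1.5, 0],
    [0, 0, 0.9, 0],
    [0, 0, 0, 0],
    [0, 0, 0, 0]
  ]
}}

```text
clock: 7.15
position: [0.6685, 0.1039, 0.0916]
orientation: [179.9, -0.0, 87.5]
force: [-0.2, 1.2, -1.3]
opening: 0.0117
finger_force: 30.0
```

```bash
python3 - <<'E'
from meas import *
to(.6675,.1037,.073,87.5)
s=snap('scene'); C=cloud(s); c=(.667,.104)
d=np.hypot(C[...,0]-c[0],C[...,1]-c[1])
v,u=np.nonzero((blue(s)>0)&(d<.11)); P=C[v,u]; print(len(u),np.histogram(P[:,2],bins=np.arange(.02,.09,.006)))
cv2.imwrite('pics/c.png',cv2.resize(s['pixels'][170:250,250:350],None,fx=6,fy=6,interpolation=2))
E
```

```text
pos [0.6685 0.1039 0.0916] rpy [179.9  -0.   87.5] -> tool x -0.02 y -0.10 cm z 1.86 turn -0.0
15 (array([0, 0, 0, 3, 0, 0, 4, 7, 0, 0, 0]), array([0.02 , 0.026, 0.032, 0.038, 0.044, 0.05 , 0.056, 0.062, 0.068,
       0.074, 0.08 , 0.086]))
```

View pics/c.png

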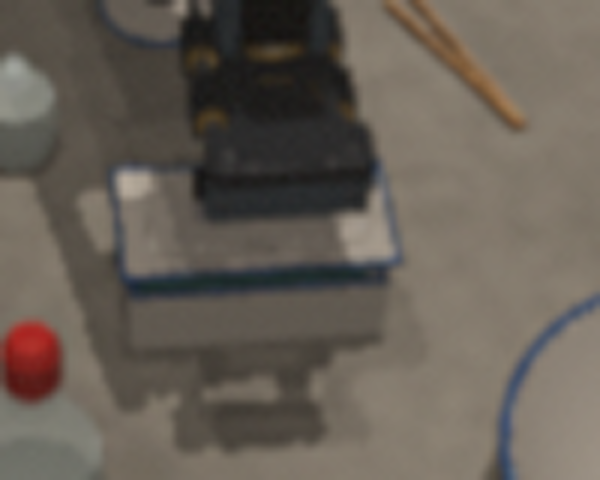

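The lid hangs level about 1 cm over the box. Its front edge runs (125–402, ~268) against the rim at (128–388, 290). Corrected for parallax, that is centred to about 1 mm. Seating it.

Request:
{"method": "step_arm", "body": {
  "moves": [
    [0, 0, 0.6, 0],
    [0, 0, 0.6, 0],
    [0, 0, 0.3, 0],
    [0, 0, 0.2, 0],
    [0, 0, 0.1, 0],
    [0, 0, 0, 0]
  ]
}}

```text
clock: 7.8
position: [0.668, 0.1037, 0.0731]
orientation: [180.0, 0.0, 87.5]
force: [-0.6, 0.2, 0.0]
opening: 0.0115
finger_force: 30.0
```

Request:
{"method": "step_arm", "body": {
  "moves": [
    [0, 0, 0.08, 0],
    [0, 0, 0, 0],
    [0, 0, 0, 0]
  ]
}}

```text
clock: 8.1
position: [0.668, 0.1037, 0.073]
orientation: [180.0, -0.0, 87.5]
force: [-2.9, -0.6, 5.7]
opening: 0.0117
finger_force: 30.0
```

The 5.7 N upward force at exactly the seated height (0.073) says the lid is home. Releasing and retreating.

Request:
{"method": "step_arm", "body": {
  "moves": [
    [0, 0, 0, 0],
    [0, 0, 0, 0],
    [0, 0, 0, 0],
    [0, 0, 0, 0],
    [0, 0, -1, 0],
    [0, 0, -3, 0],
    [0, 0, -4, 0],
    [0, 0, -4, 0],
    [0, 0, -1, 0],
    [0, 0, 0, 0]
  ],
  "grip": 0.5
}}

```text
clock: 9.1
position: [0.669, 0.1039, 0.2052]
orientation: [179.7, -0.1, 87.5]
force: [-0.1, -0.9, -0.7]
opening: 0.0455
finger_force: 0.0
```

```bash
python3 - <<'E'
from meas import *
to(.459,.0872,.1,87.5)
s=snap('scene'); C=cloud(s)
d=np.hypot(C[...,0]-.667,C[...,1]-.104)
m=(s['pixels'].min(2)>110)&(d<.08)&(C[...,2]>.03)&(C[...,2]<.06); P=C[m]; A=np.c_[P[:,:2],np.ones(len(P))]; f=np.linalg.lstsq(A,P[:,2],rcond=None)[0]
print('lid top z',np.median(P[:,2]),'expect .047, slope',f[:2],len(P))
E
```

```text
pos [0.669  0.1039 0.2052] rpy [ 1.797e+02 -1.000e-01  8.750e+01] -> tool x -2.59 y -20.91 cm z 10.52 turn -0.0
lid top z 0.04497743622561856 expect .047, slope [0.01165259 0.00307418] 201
```

Box lid is seated. Next is the small lid.

Request:
{"method": "step_arm", "body": {
  "moves": [
    [-0.2, -2, 0, 0],
    [-0.4, -4, 0, 0],
    [-0.5, -4, 0, 0],
    [-0.5, -4, 0, 0],
    [-0.5, -4, 0, 0],
    [-0.49, -2.91, 0, 0],
    [0, 0, 3, -2.5],
    [0, 0, 4, 0],
    [0, 0, 2, 0],
    [0, 0, 0, 0]
  ]
}}

```text
clock: 10.15
position: [0.454, 0.0864, 0.1081]
orientation: [-179.4, 0.1, 90.0]
force: [-0.0, 0.2, 1.2]
opening: 0.0453
finger_force: 0.0
```

Request:
{"method": "step_arm", "body": {
  "moves": [
    [0, 0, 0, 0],
    [0, 0, 0, 0]
  ]
}}

```text
clock: 10.35
position: [0.4586, 0.0871, 0.1128]
orientation: [179.9, -0.0, 90.0]
force: [-0.6, 0.4, -0.2]
opening: 0.0453
finger_force: 0.0
```

```bash
python3 - <<'E'
from h import *
to(.459,.0872,.039,90)
E
```

```text
pos [0.4586 0.0871 0.1128] rpy [179.9  -0.   90. ] -> tool x 0.01 y 0.04 cm z 7.38 turn -0.0
```

Request:
{"method": "step_arm", "body": {
  "moves": [
    [0, 0, 2.5, 0],
    [0, 0, 2.5, 0],
    [0, 0, 1.5, 0],
    [0, 0, 0.8, 0],
    [0, 0, 0, 0],
    [0, 0, 0, 0]
  ]
}}

```text
clock: 10.95
position: [0.4587, 0.0871, 0.04]
orientation: [179.9, -0.0, 90.0]
force: [0.0, -0.0, -0.9]
opening: 0.0458
finger_force: 0.0
```

Request:
{"method": "step_arm", "body": {
  "moves": [
    [0, 0, 0, 0],
    [0, 0, 0, 0],
    [0, 0, 0, 0],
    [0, 0, 0, 0],
    [0, 0, 0, 0]
  ],
  "grip": 1
}}

```text
clock: 11.45
position: [0.4581, 0.087, 0.0395]
orientation: [180.0, -0.0, 90.0]
force: [0.1, -0.2, 3.7]
opening: 0.0227
finger_force: 30.0
```

Request:
{"method": "step_arm", "body": {
  "moves": [
    [0, 0, -1, 0],
    [0, 0, -2, 0],
    [0, 0, -4, 0],
    [0, 0, -4, 0],
    [0, 0, -3, 0],
    [0, 0, -1, 0],
    [0, 0, 0, 0]
  ]
}}

```text
clock: 12.15
position: [0.4584, 0.0871, 0.1903]
orientation: [179.8, -0.0, 90.0]
force: [-0.5, -0.3, -0.5]
opening: 0.0226
finger_force: 30.0
```

```bash
python3 - <<'E'
from h import *
to(.526,-.377,.16,90)
E
```

```text
pos [0.4584 0.0871 0.1903] rpy [179.8  -0.   90. ] -> tool x -46.41 y 6.77 cm z 3.03 turn -0.0
```

Request:
{"method": "step_arm", "body": {
  "moves": [
    [-2, 0.3, 0, 0],
    [-4.5, 0.6, 0, 0],
    [-4.6, 0.7, 0, 0],
    [-4.6, 0.7, 0, 0],
    [-4.6, 0.7, 0, 0],
    [-4.6, 0.7, 0, 0],
    [-4.6, 0.7, 0, 0],
    [-4.6, 0.7, 0, 0],
    [-4.6, 0.7, 0, 0],
    [-4, 0.5, 0, 0]
  ]
}}

```text
clock: 13.15
position: [0.5199, -0.3418, 0.1862]
orientation: [-179.8, -0.1, 89.9]
force: [0.9, -0.3, -0.0]
opening: 0.023
finger_force: 30.0
```

Request:
{"method": "step_arm", "body": {
  "moves": [
    [-2.5, 0.4, 0, 0],
    [-1.21, 0.07, 0, 0],
    [0, 0, 2, 0],
    [0, 0, 2, 0],
    [0, 0, 1, 0],
    [0, 0, 0, 0],
    [0, 0, 0, 0]
  ]
}}

```text
clock: 13.85
position: [0.5257, -0.3767, 0.1392]
orientation: [-180.0, -0.0, 90.0]
force: [0.6, 0.3, -0.7]
opening: 0.0223
finger_force: 30.0
```

```bash
python3 - <<'E'
from h import *
to(.526,-.377,.106,90)
s=snap('top'); S=snap('scene')
a=cv2.resize(s['pixels'][150:260,340:480],(400,314)); b=cv2.resize(S['pixels'][130:224,90:210],(400,314))
cv2.imwrite('pics/d.png',np.hstack([a,b]))
E
```

```text
pos [ 0.5257 -0.3767  0.1392] rpy [-180.   -0.   90.] -> tool x -0.03 y 0.03 cm z 3.32 turn 0.0
```

View pics/d.png

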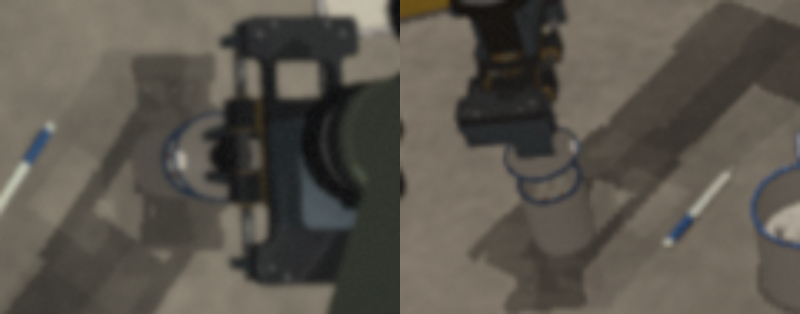

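The right half shows the small lid at (541,150) directly over the jar rim at (549,180). The 8 px shift matches the parallax of its extra 24 mm height. Lowering.

Request:
{"method": "step_arm", "body": {
  "moves": [
    [0, 0, 1.2, 0],
    [0, 0, 0.8, 0],
    [0, 0, 0.6, 0],
    [0, 0, 0.3, 0],
    [0, 0, 0.2, 0],
    [0, 0, 0.1, 0],
    [0, 0, 0, 0],
    [0, 0, 0, 0]
  ]
}}

```text
clock: 14.75
position: [0.5256, -0.3772, 0.1074]
orientation: [180.0, 0.0, 90.0]
force: [-0.4, -0.5, -0.4]
opening: 0.0229
finger_force: 30.0
```

Request:
{"method": "step_arm", "body": {
  "moves": [
    [0, 0, 0.1, 0],
    [0, 0, 0, 0],
    [0, 0, 0, 0]
  ]
}}

```text
clock: 15.05
position: [0.5255, -0.3771, 0.1062]
orientation: [180.0, 0.0, 90.0]
force: [1.1, 0.2, -0.1]
opening: 0.0228
finger_force: 30.0
```

Request:
{"method": "step_arm", "body": {
  "moves": [
    [0, 0, 0.07, 0],
    [0, 0, 0, 0],
    [0, 0, 0, 0]
  ]
}}

```text
clock: 15.35
position: [0.5256, -0.3772, 0.1057]
orientation: [180.0, 0.0, 90.0]
force: [0.1, -0.8, 0.4]
opening: 0.023
finger_force: 30.0
```

Request:
{"method": "step_arm", "body": {
  "moves": [
    [0, 0, 0.07, 0],
    [0, 0, 0, 0],
    [0, 0, 0, 0]
  ]
}}

```text
clock: 15.65
position: [0.5257, -0.3773, 0.1055]
orientation: [179.9, 0.0, 90.0]
force: [-1.1, 0.7, 5.2]
opening: 0.0228
finger_force: 30.0
```

Contact at 0.1055, which is seated. Releasing.

Request:
{"method": "step_arm", "body": {
  "moves": [
    [0, 0, 0, 0],
    [0, 0, 0, 0],
    [0, 0, 0, 0],
    [0, 0, 0, 0],
    [0, 0, -1, 0],
    [0, 0, -3, 0],
    [0, 0, -4, 0],
    [0, 0, -1, 0],
    [0, 0, 0, 0]
  ],
  "grip": 0.5
}}

```text
clock: 16.55
position: [0.5265, -0.3778, 0.1976]
orientation: [179.7, 0.2, 90.0]
force: [-0.5, 0.9, -1.1]
opening: 0.0454
finger_force: 0.0
```

```bash
cat > chk.py <<'E'
from meas import *
import sys
def flat(c,zt,r,w='scene'):
    s=snap(w); C=cloud(s); d=np.hypot(C[...,0]-c[0],C[...,1]-c[1])
    m=(s['pixels'].min(2)>100)&(d<r+.01)&(abs(C[...,2]-zt)<.012); P=C[m]
    f=np.linalg.lstsq(np.c_[P[:,:2],np.ones(len(P))],P[:,2],rcond=None)[0]
    v,u=np.nonzero(m); h=cv2.convexHull(np.int32(np.c_[u,v])).reshape(-1,2)
    print('lid top z %.4f expect %.4f'%(np.median(P[:,2]),zt),'slope',f[:2].round(3),'centre',robust(plane(s,h,zt-.002)))
E
python3 - <<'E'
from chk import *
flat((.526,-.377),.0825,.035)
to(.4493,-.0872,.04,90)
E
```

```text
Traceback (most recent call last):
  File "chk.py", line 8, in flat
    print('lid top z %.4f expect %.4f'%(np.median(P[:,2]),zt),'slope',f[:2].round(3),'centre',robust(plane(s,h,zt-.002)))
                                                                                              ~~~~~~^^^^^^^^^^^^^^^^^^^^
  File "meas.py", line 14, in robust
    c,r=circ(P); e=abs(np.hypot(*(P[:,:2]-c).T)-r); P=P[e<=max(.004,0)] if (e<=.004).sum()>12 else P[e<np.percentile(e,80)]
                                                                                                       ~~~~~~~~~~~~~^^^^^^
IndexError: index -1 is out of bounds for axis 0 with size 0
```

The gripper hides the lid, so I'll check it after moving. On to the large lid.

Request:
{"method": "step_arm", "body": {
  "moves": [
    [2, -0.5, 0, 0],
    [4, -1, 0, 0],
    [4.5, -1.2, 0, 0],
    [4.5, -1.2, 0, 0],
    [4.5, -1.2, 0, 0],
    [4.5, -1.2, 0, 0],
    [3, -0.8, 0, 0],
    [2, -0.55, 2, 0],
    [0, 0, 4, 0],
    [0, 0, 2, 0]
  ]
}}

```text
clock: 17.6
position: [0.4459, -0.0857, 0.1112]
orientation: [-179.6, -0.1, 90.1]
force: [-0.2, 1.1, -0.6]
opening: 0.0453
finger_force: 0.0
```

Request:
{"method": "step_arm", "body": {
  "moves": [
    [0, 0, 0, 0],
    [0, 0, 0, 0],
    [0, 0, 0, 0]
  ]
}}

```text
clock: 17.9
position: [0.4497, -0.0874, 0.1154]
orientation: [179.9, 0.0, 90.0]
force: [0.9, 0.1, 0.8]
opening: 0.0452
finger_force: 0.0
```

```bash
python3 - <<'E'
from chk import *
to(.4493,-.0872,.04,90)
for w in('scene','top'): 
    try: flat((.526,-.377),.0825,.035,w)
    except Exception as e: print(w,type(e))
E
```

```text
pos [ 0.4497 -0.0874  0.1154] rpy [179.9   0.   90. ] -> tool x 0.02 y -0.04 cm z 7.54 turn -0.0
lid top z 0.0798 expect 0.0825 slope [ 0.008 -0.001] centre (array([ 0.52865386, -0.37621344]), np.float64(0.03411135042926572), 16)
lid top z 0.0802 expect 0.0825 slope [-0.002  0.012] centre (array([ 0.52740703, -0.37472175]), np.float64(0.03499132903307338), 26)
```

Small lid is flat and centred. Gripping the large lid.

Request:
{"method": "step_arm", "body": {
  "moves": [
    [0, 0, 2.5, 0],
    [0, 0, 2.5, 0],
    [0, 0, 1.7, 0],
    [0, 0, 0.8, 0],
    [0, 0, 0, 0],
    [0, 0, 0, 0]
  ]
}}

```text
clock: 18.6
position: [0.4498, -0.0873, 0.0405]
orientation: [179.9, 0.0, 90.0]
force: [-0.1, 0.2, -0.4]
opening: 0.0455
finger_force: 0.0
```

Request:
{"method": "step_arm", "body": {
  "moves": [
    [0, 0, 0, 0],
    [0, 0, 0, 0],
    [0, 0, 0, 0],
    [0, 0, 0, 0],
    [0, 0, 0, 0]
  ],
  "grip": 1
}}

```text
clock: 19.1
position: [0.4492, -0.0871, 0.0402]
orientation: [180.0, 0.0, 90.0]
force: [-1.7, 0.6, 6.4]
opening: 0.0225
finger_force: 30.0
```

Request:
{"method": "step_arm", "body": {
  "moves": [
    [0, 0, -1, 0],
    [0, 0, -2, 0],
    [0, 0, -4, 0],
    [0, 0, -4, 0],
    [0, 0, -3, 0],
    [0, 0, -1, 0],
    [0, 0, 0, 0]
  ]
}}

```text
clock: 19.8
position: [0.4496, -0.0872, 0.1908]
orientation: [179.8, 0.0, 90.0]
force: [0.7, 0.4, -1.1]
opening: 0.0226
finger_force: 30.0
```

```bash
python3 - <<'E'
from h import *
to(.6048,-.1307,.16,90)
E
```

```text
pos [ 0.4496 -0.0872  0.1908] rpy [179.8   0.   90. ] -> tool x -4.34 y 15.52 cm z 3.08 turn -0.0
```

Request:
{"method": "step_arm", "body": {
  "moves": [
    [-0.6, 2, 0, 0],
    [-1.1, 4, 0, 0],
    [-1.1, 4, 0, 0],
    [-1, 3.5, 0, 0],
    [-0.54, 2, 0, 0],
    [0, 0, 2, 0],
    [0, 0, 1.8, 0],
    [0, 0, 0, 0],
    [0, 0, 0, 0]
  ]
}}

```text
clock: 20.7
position: [0.6032, -0.1303, 0.15]
orientation: [-179.8, -0.0, 90.0]
force: [0.5, 0.6, -0.5]
opening: 0.0227
finger_force: 30.0
```

```bash
python3 - <<'E'
from h import *
to(.6048,-.1307,.1232,90)
s=snap('top'); S=snap('scene')
a=cv2.resize(s['pixels'][110:230,230:390],(400,300)); b=cv2.resize(S['pixels'][150:240,160:280],(400,300))
cv2.imwrite('pics/e.png',np.hstack([a,b]))
E
```

```text
pos [ 0.6032 -0.1303  0.15  ] rpy [-179.8   -0.    90. ] -> tool x -0.04 y 0.16 cm z 2.68 turn -0.0
```

View pics/e.png

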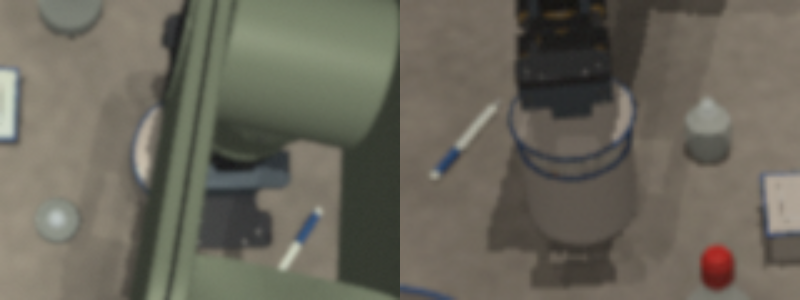

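The right half shows the large lid, spanning (510–634), centred over the jar rim, spanning (517–635). The bottle is well clear at (717,265). Lowering.

Request:
{"method": "step_arm", "body": {
  "moves": [
    [0, 0.05, 0.8, 0],
    [0, 0, 0.8, 0],
    [0, 0, 0.6, 0],
    [0, 0, 0.3, 0],
    [0, 0, 0.1, 0],
    [0, 0, 0, 0],
    [0, 0, 0, 0]
  ]
}}

```text
clock: 21.5
position: [0.6048, -0.1306, 0.126]
orientation: [180.0, 0.0, 90.0]
force: [0.7, 0.8, -0.9]
opening: 0.0225
finger_force: 30.0
```

Request:
{"method": "step_arm", "body": {
  "moves": [
    [0, 0, 0.06, 0],
    [0, 0, 0, 0],
    [0, 0, 0, 0]
  ]
}}

```text
clock: 21.8
position: [0.6046, -0.1305, 0.1252]
orientation: [180.0, 0.0, 90.0]
force: [0.2, -0.3, -1.4]
opening: 0.0227
finger_force: 30.0
```

Request:
{"method": "step_arm", "body": {
  "moves": [
    [0, 0, 0.13, 0],
    [0, 0, 0, 0],
    [0, 0, 0, 0]
  ]
}}

```text
clock: 22.1
position: [0.6045, -0.1305, 0.1238]
orientation: [-180.0, 0.0, 90.0]
force: [0.6, 0.0, -0.7]
opening: 0.0227
finger_force: 30.0
```

Request:
{"method": "step_arm", "body": {
  "moves": [
    [0, 0, 0.1, 0],
    [0, 0, 0, 0],
    [0, 0, 0, 0]
  ]
}}

```text
clock: 22.4
position: [0.6047, -0.1306, 0.1232]
orientation: [180.0, 0.0, 90.0]
force: [-0.5, 1.3, 2.8]
opening: 0.0228
finger_force: 30.0
```

Contact at the expected 0.1232. Releasing and lifting.

Request:
{"method": "step_arm", "body": {
  "moves": [
    [0, 0, 0, 0],
    [0, 0, 0, 0],
    [0, 0, 0, 0],
    [0, 0, 0, 0],
    [0, 0, -1, 0],
    [0, 0, -3, 0],
    [0, 0, -4, 0],
    [0, 0, -1, 0],
    [0, 0, 0, 0],
    [0, 0, 0, 0]
  ],
  "grip": 0.5
}}

```text
clock: 23.4
position: [0.6039, -0.1304, 0.2122]
orientation: [-179.9, -0.0, 90.0]
force: [0.2, 0.1, 0.2]
opening: 0.0456
finger_force: 0.0
```

```bash
python3 - <<'E'
from h import *
to(.3773,.2988,.04,90)
E
```

```text
pos [ 0.6039 -0.1304  0.2122] rpy [-179.9   -0.    90. ] -> tool x 42.91 y -22.67 cm z 17.22 turn -0.0
```

Request:
{"method": "step_arm", "body": {
  "moves": [
    [2, -1.05, 0, 0],
    [4, -2.1, 0, 0],
    [4.2, -2.2, 0, 0],
    [4.2, -2.2, 0, 0],
    [4.2, -2.2, 0, 0],
    [4.2, -2.2, 0, 0],
    [4.2, -2.2, 0, 0],
    [4.2, -2.2, 0, 0],
    [4.2, -2.2, 0, 0],
    [4.2, -2.2, 0, 0]
  ]
}}

```text
clock: 24.4
position: [0.395, 0.2664, 0.2112]
orientation: [-179.8, 0.1, 90.0]
force: [1.0, 1.2, 0.4]
opening: 0.046
finger_force: 0.0
```

Request:
{"method": "step_arm", "body": {
  "moves": [
    [2.3, -1.4, 0, 0],
    [1, -0.55, 3, 0],
    [0, 0, 4, 0],
    [0, 0, 3, 0],
    [0, 0, 0, 0],
    [0, 0, 0, 0],
    [0, 0, 0, 0]
  ]
}}

```text
clock: 25.1
position: [0.3785, 0.299, 0.1139]
orientation: [179.9, -0.1, 90.0]
force: [0.5, -0.4, -0.1]
opening: 0.0456
finger_force: 0.0
```

```bash
python3 - <<'E'
from chk import *
to(.3773,.2988,.04,90)
for w in('scene','top'): 
    try: flat((.605,-.131),.0995,.056,w); flat((.526,-.377),.0825,.035,w)
    except Exception as e: print(w,type(e))
E
```

```text
pos [0.3785 0.299  0.1139] rpy [ 1.799e+02 -1.000e-01  9.000e+01] -> tool x -0.02 y -0.12 cm z 7.39 turn -0.0
lid top z 0.0968 expect 0.0995 slope [ 0.006 -0.001] centre (array([ 0.60722944, -0.13192399]), np.float64(0.05498922559801843), 23)
lid top z 0.0797 expect 0.0825 slope [0.01  0.003] centre (array([ 0.52865386, -0.37621344]), np.float64(0.03411135042926572), 16)
lid top z 0.0979 expect 0.0995 slope [-0.001  0.001] centre (array([ 0.60623318, -0.1296057 ]), np.float64(0.056038474045553906), 28)
lid top z 0.0802 expect 0.0825 slope [0.004 0.01 ] centre (array([ 0.52741593, -0.3745403 ]), np.float64(0.03510456381819195), 25)
```

Large and small lids are both flat and home. Now the medium lid.

Request:
{"method": "step_arm", "body": {
  "moves": [
    [0, -0.1, 2.5, 0],
    [0, 0, 2.5, 0],
    [0, 0, 1.6, 0],
    [0, 0, 0.8, 0],
    [0, 0, 0, 0],
    [0, 0, 0, 0]
  ]
}}

```text
clock: 25.9
position: [0.3772, 0.2989, 0.0396]
orientation: [179.9, -0.0, 90.0]
force: [0.1, -0.2, 0.4]
opening: 0.0459
finger_force: 0.0
```

Request:
{"method": "step_arm", "body": {
  "moves": [
    [0, 0, 0, 0],
    [0, 0, 0, 0],
    [0, 0, 0, 0],
    [0, 0, 0, 0],
    [0, 0, 0, 0]
  ],
  "grip": 1
}}

```text
clock: 26.4
position: [0.3768, 0.2987, 0.0393]
orientation: [180.0, -0.0, 90.0]
force: [-0.7, -0.4, 4.0]
opening: 0.0229
finger_force: 30.0
```

Request:
{"method": "step_arm", "body": {
  "moves": [
    [0, 0, -1, 0],
    [0, 0, -2, 0],
    [0, 0, -4, 0],
    [0, 0, -4, 0],
    [0, 0, -1, 0],
    [0, 0, 0, 0]
  ]
}}

```text
clock: 27.0
position: [0.3773, 0.299, 0.1605]
orientation: [179.8, -0.1, 90.0]
force: [0.0, -0.3, -0.9]
opening: 0.0226
finger_force: 30.0
```

```bash
python3 - <<'E'
from h import *
to(.5181,.3873,.143,90)
E
```

```text
pos [0.3773 0.299  0.1605] rpy [ 1.798e+02 -1.000e-01  9.000e+01] -> tool x 8.83 y 14.08 cm z 1.75 turn -0.0
```

Request:
{"method": "step_arm", "body": {
  "moves": [
    [1, 1.6, 0, 0],
    [2.2, 3.6, 0, 0],
    [2.3, 3.6, 0, 0],
    [2.2, 3.5, 0, 0],
    [1.13, 1.8, 0, 0],
    [0, 0, 1, 0],
    [0, 0, 0.5, 0],
    [0, 0, 0, 0],
    [0, 0, 0, 0]
  ]
}}

```text
clock: 27.9
position: [0.5163, 0.386, 0.1432]
orientation: [-179.9, 0.1, 90.0]
force: [0.1, -0.6, -0.5]
opening: 0.0228
finger_force: 30.0
```

```bash
python3 - <<'E'
from h import *
to(.5181,.3873,.1125,90)
s=snap('top'); S=snap('scene')
a=cv2.resize(s['pixels'][150:270,20:180],(400,300)); b=cv2.resize(S['pixels'][110:200,310:430],(400,300))
cv2.imwrite('pics/f.png',np.hstack([a,b]))
E
```

```text
pos [0.5163 0.386  0.1432] rpy [-1.799e+02  1.000e-01  9.000e+01] -> tool x 0.13 y 0.18 cm z 3.07 turn -0.0
```

View pics/f.png

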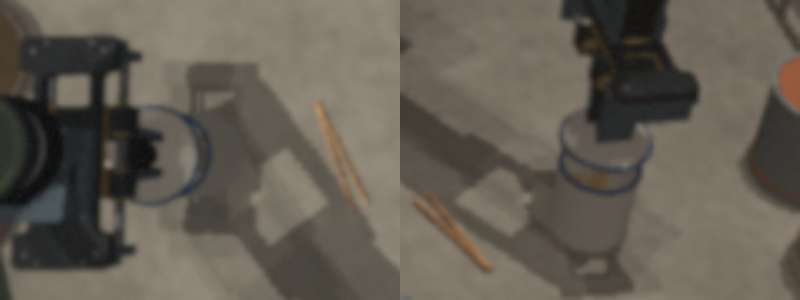

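The right half shows the medium lid at (605,140) level over its rim at (599,165), and the 6 px shift matches parallax. Lowering.

Request:
{"method": "step_arm", "body": {
  "moves": [
    [0.02, 0.05, 1, 0],
    [0, 0, 0.8, 0],
    [0, 0, 0.6, 0],
    [0, 0, 0.3, 0],
    [0, 0, 0.1, 0],
    [0, 0, 0, 0],
    [0, 0, 0, 0]
  ]
}}

```text
clock: 28.7
position: [0.5183, 0.3871, 0.116]
orientation: [180.0, -0.0, 90.0]
force: [0.1, -0.0, -0.6]
opening: 0.0229
finger_force: 30.0
```

Request:
{"method": "step_arm", "body": {
  "moves": [
    [0, 0, 0.1, 0],
    [0, 0, 0, 0],
    [0, 0, 0, 0]
  ]
}}

```text
clock: 29.0
position: [0.5181, 0.387, 0.1149]
orientation: [180.0, -0.0, 90.0]
force: [-0.6, -0.3, 0.3]
opening: 0.0225
finger_force: 30.0
```

Request:
{"method": "step_arm", "body": {
  "moves": [
    [0, 0, 0.15, 0],
    [0, 0, 0, 0],
    [0, 0, 0, 0]
  ]
}}

```text
clock: 29.3
position: [0.5181, 0.387, 0.1132]
orientation: [-180.0, 0.0, 90.0]
force: [-0.3, 0.2, -1.1]
opening: 0.0223
finger_force: 30.0
```

Request:
{"method": "step_arm", "body": {
  "moves": [
    [0, 0, 0.1, 0],
    [0, 0, 0, 0],
    [0, 0, 0, 0]
  ]
}}

```text
clock: 29.6
position: [0.5182, 0.387, 0.1124]
orientation: [180.0, -0.0, 90.0]
force: [0.2, 0.4, 0.2]
opening: 0.0225
finger_force: 30.0
```

Request:
{"method": "step_arm", "body": {
  "moves": [
    [0, 0, 0.06, 0],
    [0, 0, 0, 0],
    [0, 0, 0, 0]
  ]
}}

```text
clock: 29.9
position: [0.5182, 0.3871, 0.1123]
orientation: [180.0, -0.0, 90.0]
force: [-1.2, -1.3, 4.7]
opening: 0.023
finger_force: 30.0
```

Contact at 0.1123, so it is seated. Releasing and clearing out for a final check.

Request:
{"method": "step_arm", "body": {
  "moves": [
    [0, 0, 0, 0],
    [0, 0, 0, 0],
    [0, 0, 0, 0],
    [0, 0, 0, 0],
    [0, 0, -1, 0],
    [0, 0, -3, 0],
    [0, 0, -4, 0],
    [0, 0, -4, 0],
    [0, 0, 0, 0]
  ],
  "grip": 0.5
}}

```text
clock: 30.8
position: [0.5207, 0.3889, 0.2394]
orientation: [179.4, -0.5, 90.0]
force: [0.1, 0.5, 0.1]
opening: 0.0456
finger_force: 0.0
```

Request:
{"method": "step_arm", "body": {
  "moves": [
    [-1, -2, 0, 0],
    [-2, -4, 0, 0],
    [-2, -4, 0, 0],
    [-2, -4, 0, 0],
    [-1, -2, 0, 0],
    [0, 0, 0, 0],
    [0, 0, 0, 0],
    [0, 0, 0, 0],
    [0, 0, 0, 0]
  ]
}}

```text
clock: 31.7
position: [0.3591, 0.3075, 0.2315]
orientation: [180.0, 0.0, 90.0]
force: [-0.3, 0.3, 0.1]
opening: 0.0457
finger_force: 0.0
```

```bash
python3 - <<'E'
from chk import *
for w in('scene','top'):
  for n,a in dict(med=((.5182,.387),.0895,.045),lar=((.605,-.131),.0995,.056),sma=((.526,-.377),.0825,.035)).items():
    try: print(w,n,end=' '); flat(*a,w)
    except Exception as e: print(type(e))
  s=snap(w);C=cloud(s);d=np.hypot(C[...,0]-.668,C[...,1]-.104); v,u=np.nonzero((s['pixels'].min(2)>100)&(d<.085)&(abs(C[...,2]-.047)<.01)); P=C[v,u]
  print(w,'box',np.median(P[:,2]),np.linalg.lstsq(np.c_[P[:,:2],np.ones(len(P))],P[:,2],rcond=None)[0][:2].round(3),cv2.minAreaRect(np.float32(plane(s,np.c_[u,v],.046)[:,:2]*1000)))
  if w=='scene': cv2.imwrite('pics/g.png',cv2.resize(s['pixels'][110:290,90:410],(800,450)))
E
```

```text
scene med lid top z 0.0870 expect 0.0895 slope [ 0.004 -0.005] centre (array([0.51981464, 0.38599486]), np.float64(0.044396698590034166), 16)
scene lar lid top z 0.0970 expect 0.0995 slope [ 0.009 -0.004] centre (array([ 0.60720539, -0.1318408 ]), np.float64(0.05494212021355193), 23)
scene sma lid top z 0.0799 expect 0.0825 slope [0.005 0.012] centre (array([ 0.52865563, -0.37620277]), np.float64(0.034116442664763484), 15)
scene box 0.045154431798194006 [ 0.004 -0.001] ((669.4893798828125, 102.7182846069336), (137.74673461914062, 70.16688537597656), 87.27330017089844)
top med lid top z 0.0877 expect 0.0895 slope [ 0.001 -0.003] centre (array([0.51895637, 0.38870281]), np.float64(0.04535581838101184), 23)
top lar lid top z 0.0978 expect 0.0995 slope [-0.     0.003] centre (array([ 0.60636187, -0.12975658]), np.float64(0.05592683395873576), 30)
top sma lid top z 0.0805 expect 0.0825 slope [-0.004  0.014] centre (array([ 0.52742371, -0.37477941]), np.float64(0.03496085882324365), 24)
top box 0.04633827936530588 [-0.003 -0.001] ((669.7481079101562, 105.03056335449219), (139.194580078125, 73.64921569824219), 88.14997863769531)
```

View pics/g.png

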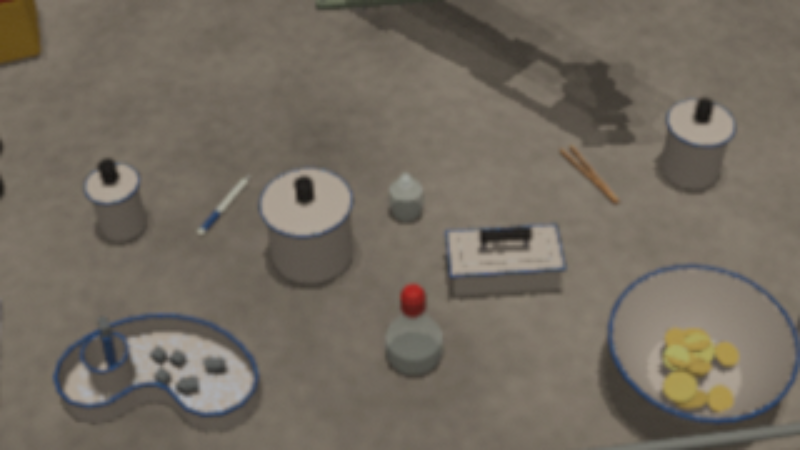

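The picture shows all four lids flat on their containers, at (112,185), (306,200), (700,125) and (505,250). The bottle stands upright at (413,335) and the arm is clear. Handing in.

```bash
python3 -c "from workcell import bot; print(bot.finish_job())"
```

```text
the job is handed in; nothing more can be done
None
```

The job is handed in at about 32 s: camera checks showed all four lids flat and centred on their containers, the bottle upright and the arm clear; the hand-in call returned no verdict.

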